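# Turn the pinning board over onto the draining board

### The arm

A 6-joint arm with a two-finger parallel gripper is mounted at the origin on the work surface. World frame = base frame: x ahead of the robot, y to its left, z up, the work surface at z = 0. Lengths are in m, angles in rad, forces in N, time in s.
With the tool pointing down it reaches from about 0.25 to 0.725 m from the base axis. Payload 4 kg.
Tool frame: the origin (TCP) lies between the finger pads; the fingertips stand 17 mm ahead of it and the grasp point (between the pads) lies 2 mm behind it; z points along the fingers, x is the direction in which the jaws open and shut, and the axes are right-handed (so a half turn about z gives the same grasp; the last joint's range is limited). The gripper opens to 85 mm and grips with 20 to 120 N. Pads are 22 mm wide; open, the fingers measure 114 mm over their backs; the gripper's body (76 mm by 85 mm) begins 54 mm behind the grasp point. The pads swing forward as they close: fully open they stand 13 mm farther back than shut.
Start: joints at [-1.151, 0.241, 0.005, 1.335, 0, 1.571], TCP at [0.204, -0.457, 0.248] pointing down, gripper open.
Joint ranges: [-2.72, 2.72], [-1.05, 1.87], [-1.09, 1.28], [-1.99, 2.15], [-1.42, 1.44], [-3.14, 3.14]. Speed limits (rad/s): [2.79, 2.79, 3.14, 3.14, 3.14, 3.14].

### API

Orientations are given as a unit quaternion [x, y, z, w].
In Python, from workcell import telemetry, cams, workorder gives the robot as it stands. The module is installed in compiled form; this text tells all that it offers.
- The arm moves only by the tool apply_moves, never from a script. Its argument "moves" is a list that holds one entry, the list of rows, each a list of 4 numbers: the shift along the tool's x, y, z in mm, then the turn about the tool's z in degrees. A call has exactly 10 rows; each row shifts and turns the pose as measured when the row begins, along the tool's axes as they then stand; what a row does not reach is not made up. A row lasts 1/10 s, in which the tool goes at most 50 mm and 8.59 degrees, less where a joint would pass 70% of its speed; a pose out of reach is approached as far as the arm can. A call with a gripper value outside its range is refused whole. "hand" is the gripper's target within -1 to 1 (fully open at 1, half-way at 0, shut at -1), set as the call begins (left out, the last holds). The fingers move at their own pace and stop on an object; the grip force is fixed at half the most. Time passes only in rows, so rows that do not move let the fingers close, or fill a call up. It gives the time, the measured TCP pose, the force and the opening at its end, in the units of the state.
- telemetry.get_obs(): the state, without advancing time (a new reading comes with each control period).
- cams.camera(name): name is "scene" or "top" or "wrist"; returns a dict with "color" (420x560x3 uint8, red, green, blue), "fovy" (degrees; the focal length in pixels is half the picture's height over the tangent of half this angle, whatever the lens; pixels are square), "cx", "cy" (the principal point, pixels), "camera_from_world" (4x4, takes a point from world to camera coordinates). Camera axes: x right, y down, z forward; pixel columns grow to the right and rows downward; lengths in m; the calibration is good to about 2 mm. A picture is of the moment at which its call begins. There is no depth.
- workorder.job_done(): hands the job in, once; it reports no verdict.
The state is a dict: "clock": time; "joint_pos": joint angles; "joint_vel": joint speeds; "tau": joint torques, N m; "eef_pos": TCP position; "tool_rot": TCP orientation; "ft_force": force on the tool from outside, world axes, zero at the start; "ft_torque": the same for the moment, N m; "grip_width": finger opening in m.
Only numpy, scipy, OpenCV 4.12 (cv2) and the standard library are available. Lean on these libraries where they do the work, as an engineer would, in place of code of your own. Each camera call takes 0.05 s, during which the arm holds its last target. There are 200 camera calls.

### The job

One of the two washed pinning boards on the black bench lies with its white back up. Push it against the front of the steel draining board and tip it up and over, so that it ends lying flat on top of the draining board with its yellow pad up. Leave the other pinning board, whose yellow pad is already up, where it is.

Things in the scene. Friction and masses are not known exactly. Their poses are not given: they have to be found in the camera images.
- pinboard_center (a point): Centre of the loose 0.15 kg pinning board to turn: white plate 100 (x) x 120 (y) x 4 mm with a firm yellow pad 80 x 100 x 12 mm centred under it; lies pad down 2 to 8 cm short of the drainer, plate rim 12 to 16 mm above the bench. z points out of the white side (up at first), x roughly to the drainer. Pressed against the drainer at 5 to 10 N, its near rim can be carried up by friction.
- spare_center (a point): Centre (half-way up) of the other pinning board, same make and size, beside the first; white plate on the bench, yellow pad up. Its z axis points out of the yellow side. To be left alone.
- drainer: Draining board: fixed solid steel platform, 190 deep (x) x 480 wide (y) x 22 mm high, upright front face, flat grooved top; a lip 6 mm thick and 12 mm high along its far edge. Origin: middle of the front face at bench level; x points horizontally from that face into the platform, away from the robot; y along the face; z up.
There are look-alikes about, which are no part of the job. What is shaped like the part that bears pinboard_center but purple is not meant.

How it is judged:
At the end, for the whole second after the job is handed in: The pinning board lies still and flat (within 10 degrees), yellow pad up, on top of the draining board, its centre over it (its near edge may overhang) and 30 mm above the bench within about 5 mm; the other pinning board is within 20 mm of where it started (angle between pinboard_center's own z axis and vertical above 2.96 rad and x of pinboard_center in the frame of drainer between 0 and 0.17 m and y of pinboard_center in the frame of drainer between -0.23 and 0.23 m and z of pinboard_center in the frame of drainer between 0.025 and 0.036 m and linear speed of pinboard below 0.02 m/s and distance of spare_center from where it was at the start of the episode below 0.02 m); the robot touches nothing.
It fails at once if the other pinning board is moved by more than 20 mm (distance of spare_center from where it was at the start of the episode above 0.02 m).
It also fails if it takes over 51 s, if anything falls off the work surface, if the arm or the gripper's body presses on something with over 40 N, if the wrist force passes 120 N, or if a joint passes its speed limit or range.

## Working session

There is one attempt and no reset: what is moved stays moved. The work goes in short steps, Python scripts to look and compute and a tool call to move; the robot and the scene stay as the last step left them, time stands still between calls to the robot, and variables do not carry over. Pictures are saved under pics/ and viewed, about 8 in all and at most 12, crops included, and the job is handed in when it is done.

Besides the shell and the picture viewer there is one more tool, called after "Emit:" as name([rows], argument=value, ...), one row to a line, values as JSON. apply_moves: Moves the arm, as the interface text tells. Its arguments: {"type":"object","properties":{"moves":{"type":"array"},"hand":{"type":"number"}},"required":["moves"]}

```bash
mkdir -p pics
cat > h.py <<'E'
import numpy as np, cv2
from workcell import telemetry, cams, workorder
def cam(n,f=None):
    c=cams.camera(n)
    if f: cv2.imwrite('pics/'+f+'.png',c['color'][:,:,::-1])
    return c
def ray(c,u,v,z):
    f=c['color'].shape[0]/2/np.tan(np.radians(c['fovy'])/2)
    T=np.array(c['camera_from_world']);R=T[:3,:3];o=-R.T@T[:3,3]
    d=R.T@np.array([(u-c['cx'])/f,(v-c['cy'])/f,1]);return o+d*(z-o[2])/d[2]
def proj(c,p):
    f=c['color'].shape[0]/2/np.tan(np.radians(c['fovy'])/2)
    T=np.array(c['camera_from_world']);q=T[:3,:3]@np.array(p)+T[:3,3]
    return c['cx']+f*q[0]/q[2],c['cy']+f*q[1]/q[2]
E
python3 - <<'E'
from h import *
o=telemetry.get_obs();print({k:np.round(v,3).tolist() for k,v in o.items()})
c=cam('top','top1');s=cam('scene','scene1')
for k in(c,s):print(k['fovy'],k['cx'],k['cy'],np.round(k['camera_from_world'],3).tolist())
cv2.imwrite('pics/both.png',cv2.resize(np.hstack([c['color'],s['color']])[:,:,::-1],(800,300)))
E
```

```text
{'clock': 0.0, 'joint_pos': [-1.151, 0.241, 0.004, 1.335, 0.0, 1.571], 'joint_vel': [0.002, 0.001, 0.0, 0.0, 0.0, -0.0], 'tau': [-0.002, -37.232, 25.241, 0.017, -0.0, 0.0], 'eef_pos': [0.204, -0.456, 0.247], 'tool_rot': [0.839, -0.544, -0.001, -0.001], 'ft_force': [0.144, -0.111, 0.26], 'ft_torque': [0.009, 0.019, 0.033], 'grip_width': 0.086}
48.729320078974794 278.56269507553253 203.1210457578511 [[0.161, -0.987, 0.003, -0.07], [-0.961, -0.158, -0.225, 0.51], [0.223, 0.034, -0.974, 0.563], [0.0, 0.0, 0.0, 1.0]]
50.270571629955526 274.8769605969478 210.6030934046345 [[-0.093, 0.996, -0.003, 0.051], [0.805, 0.073, -0.589, -0.394], [-0.586, -0.057, -0.808, 0.976], [0.0, 0.0, 0.0, 1.0]]
```

View pics/top1.png

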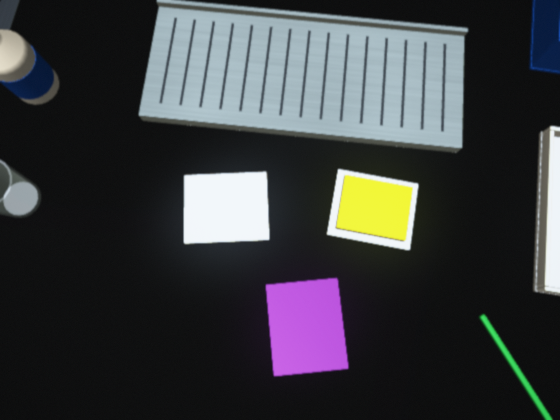

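View pics/scene1.png

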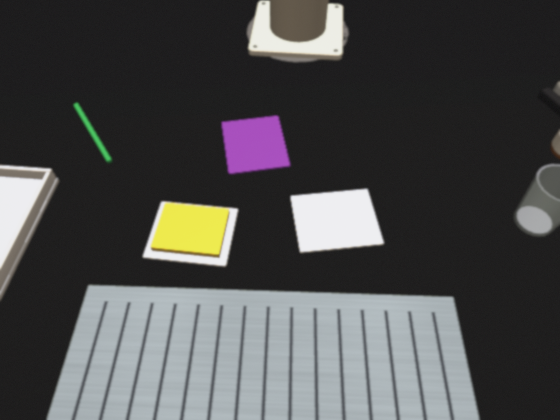

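The candidates for the board are:
- white board at top (226,207) / scene (336,220)
- yellow-up spare at top (373,209) / scene (192,231)
- purple look-alike at top (307,327)
- white tray at top (550,215)

I pick the white board at (226,207), because its white back is up and it lies just short of the drainer. Next I measure it.

Run:
```python
from h import *
def quad(m):
    cs,_=cv2.findContours(m,cv2.RETR_EXTERNAL,cv2.CHAIN_APPROX_NONE)
    return cs
for n,seed,dr,bb in(('top',(226,207),[(140,118),(461,151)],(160,150,290,260)),('scene',(336,220),[(87,287),(453,297)],(280,180,395,260))):
    c=cam(n);im=c['color'].astype(int)
    m=((im.min(2)>140)).astype(np.uint8)*255
    k=np.zeros_like(m);x0,y0,x1,y1=bb;k[y0:y1,x0:x1]=m[y0:y1,x0:x1]
    q=max(quad(k),key=cv2.contourArea)
    p=cv2.approxPolyDP(q,6,True)[:,0]
    P=np.array([ray(c,u,v,.016) for u,v in p]);print(n,p.tolist(),P.round(3).tolist(),P.mean(0).round(4))
    print(' sides',[np.linalg.norm(P[i]-P[i-1]).round(4) for i in range(len(P))])
    r=cv2.minAreaRect((P[:,:2]*1000).astype(np.float32));print(' rect',r)
    y=((im[:,:,0]>170)&(im[:,:,1]>150)&(im[:,:,2]<110)).astype(np.uint8)*255
    q=max(quad(y),key=cv2.contourArea);u,v=cv2.minAreaRect(q)[0];print(' spare',ray(c,u,v,.016).round(4))
    Q=cv2.approxPolyDP(q,5,True)[:,0];print('  pad',[ray(c,u,v,.016).round(3).tolist() for u,v in Q])
    for z in(0,.022):print(' drainer z',z,[ray(c,u,v,z).round(4).tolist() for u,v in dr])
    cv2.imwrite(f'pics/crop_{n}.png',cv2.resize(c['color'][max(0,bb[1]-60):bb[3],bb[0]:bb[2],::-1],None,fx=4,fy=4))
```

```text
top [[266, 173], [185, 175], [184, 242], [268, 239]] [[0.566, 0.04, 0.016], [0.544, 0.155, 0.016], [0.447, 0.136, 0.016], [0.471, 0.021, 0.016]] [0.5067 0.088  0.016 ]
 sides [np.float64(0.0969), np.float64(0.1177), np.float64(0.0981), np.float64(0.1181)]
 rect ((506.7117919921875, 87.93312072753906), (98.1005859375, 118.1383285522461), 11.057165145874023)
 spare [ 0.5396 -0.1221  0.016 ]
  pad [[0.58, -0.074, 0.016], [0.503, -0.072, 0.016], [0.5, -0.167, 0.016], [0.577, -0.171, 0.016]]
 drainer z 0 [[0.6256, 0.2461, 0.0], [0.6521, -0.244, 0.0]]
 drainer z 0.022 [[0.6173, 0.2377, 0.022], [0.643, -0.2362, 0.022]]
scene [[367, 190], [291, 196], [300, 251], [382, 243]] [[0.45, 0.134, 0.016], [0.472, 0.018, 0.016], [0.569, 0.037, 0.016], [0.545, 0.152, 0.016]] [0.5088 0.0854 0.016 ]
 sides [np.float64(0.0968), np.float64(0.1183), np.float64(0.0984), np.float64(0.1175)]
 rect ((508.5354919433594, 85.52667236328125), (98.3919448852539, 118.31941986083984), 11.4854154586792)
 spare [ 0.5444 -0.1246  0.016 ]
  pad [[0.507, -0.171, 0.016], [0.581, -0.171, 0.016], [0.582, -0.075, 0.016], [0.507, -0.076, 0.016]]
 drainer z 0 [[0.6428, -0.2499, 0.0], [0.612, 0.2472, 0.0]]
 drainer z 0.022 [[0.6527, -0.2387, 0.022], [0.6231, 0.2388, 0.022]]
```

View pics/crop_top.png

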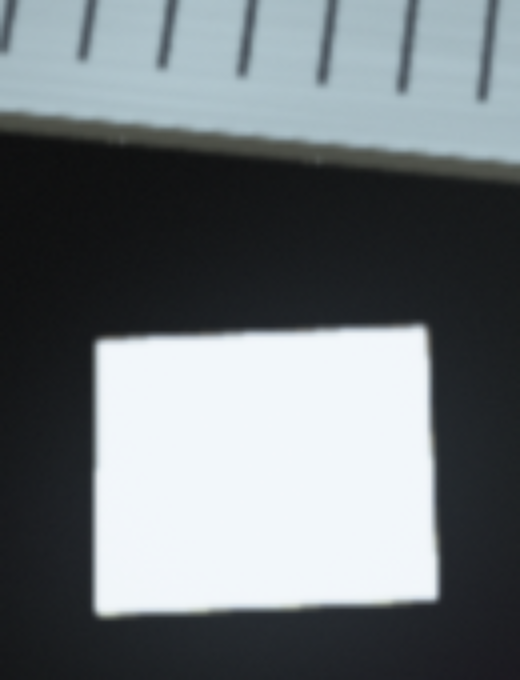

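The crop shows one plain white plate with square corners about 6 cm short of the drainer front, so the choice holds. The centre is near (0.508, 0.087) with yaw about 11°. The drainer face is at x ≈ 0.638 − 0.058·y with yaw about 3.4°, and the measured sizes agree with the given ones to about 2 mm. I'll turn the finger line parallel to the face and go behind the board.

Emit:
apply_moves([
  [[0,0,0,7],[0,0,0,7],[0,0,0,7],[-45,-16,0,0],[-45,-16,0,0],[-45,-16,0,0],[-45,-16,0,0],[-45,-16,0,0],[-45,-16,0,0],[-45,-16,0,0]],
], hand=0.3)

```text
clock: 1.2
eef_pos: [0.3056, -0.1318, 0.2451]
tool_rot: [0.715, -0.699, -0.001, -0.001]
ft_force: [1.7, -0.3, -0.1]
grip_width: 0.0552
```

Emit:
apply_moves([
  [[-30,-17,15,-2],[-30,-17,20,0],[-30,-17,20,0],[-30,-17,20,0],[-30,-17,20,0],[-30,-17,20,0],[-25,-17,20,0],[0,0,20,0],[0,0,20,0],[0,0,0,0]],
])

```text
clock: 2.2
eef_pos: [0.4217, 0.0601, 0.0672]
tool_rot: [0.749, -0.663, -0.009, -0.014]
ft_force: [-0.4, 0.7, 1.5]
grip_width: 0.0555
```

Run:
```python
from h import *
o=telemetry.get_obs();print({k:np.round(o[k],4).tolist() for k in('clock','eef_pos','tool_rot','ft_force')})
w=cam('wrist');s=cam('scene')
cv2.imwrite('pics/v2.png',cv2.resize(np.hstack([w['color'],s['color']])[:,:,::-1],(800,300)))
```

```text
{'clock': 2.2, 'eef_pos': [0.4217, 0.0601, 0.0672], 'tool_rot': [0.7487, -0.6627, -0.0087, -0.0137], 'ft_force': [-0.3811, 0.7494, 1.4896]}
```

View pics/v2.png

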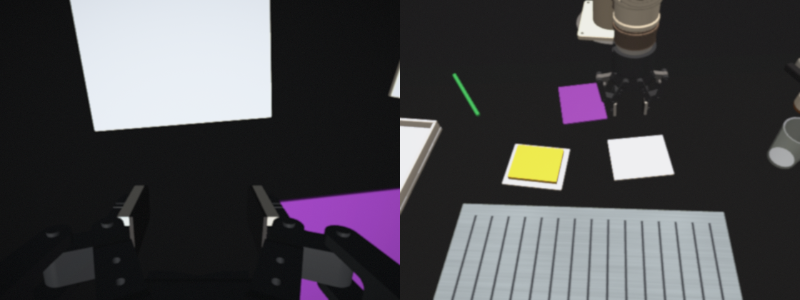

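Emit:
apply_moves([
  [[-11,-2,5,2],[-11,-2,5,2],[0,0,5,0],[0,0,5,0],[0,0,5,0],[0,0,4,0],[0,0,3,0],[0,0,2,0],[0,0,2,0],[0,0,0,0]],
])

```text
clock: 3.3
eef_pos: [0.4311, 0.0525, 0.035]
tool_rot: [0.736, -0.677, -0.016, -0.026]
ft_force: [0.3, 0.4, 0.9]
grip_width: 0.0557
```

Run:
```python
from h import *
from scipy.spatial.transform import Rotation as R
o=telemetry.get_obs();print({k:np.round(v,4).tolist() for k,v in o.items()})
print(R.from_quat(o['tool_rot']).as_matrix().round(3))
```

```text
{'clock': 3.3, 'joint_pos': [0.083, 0.3286, -0.5081, 0.7169, 0.0581, 3.1416], 'joint_vel': [0.001, -0.0019, 0.0015, 0.0018, 0.0006, 0.001], 'tau': [-0.0147, -33.9553, 17.8818, -0.1984, 0.1867, 0.0], 'eef_pos': [0.4311, 0.0525, 0.035], 'tool_rot': [0.7357, -0.6767, -0.0156, -0.026], 'ft_force': [0.2905, 0.3558, 0.9174], 'ft_torque': [-0.0613, -0.0494, 0.0428], 'grip_width': 0.0557}
[[ 0.084 -0.996  0.012]
 [-0.995 -0.083  0.059]
 [-0.058 -0.017 -0.998]]
```

Emit:
apply_moves([
  [[0,0,0,0],[0,0,0,0],[0,0,0,0],[0,0,0,0],[0,0,0,0],[-10,0,0,0],[-10,0,0,0],[0,0,0,0],[0,0,0,0],[0,0,0,0]],
])

```text
clock: 4.3
eef_pos: [0.4309, 0.0621, 0.037]
tool_rot: [0.741, -0.671, -0.019, -0.03]
ft_force: [0.9, -0.0, -0.1]
grip_width: 0.0555
```

Run:
```python
from h import *
from scipy.spatial.transform import Rotation as R
o=telemetry.get_obs();print({k:np.round(v,4).tolist() for k,v in o.items()})
print(R.from_quat(o['tool_rot']).as_matrix().round(3))
```

```text
{'clock': 4.3, 'joint_pos': [0.0985, 0.3263, -0.5052, 0.7207, 0.0679, 3.1416], 'joint_vel': [0.002, -0.0011, 0.0005, 0.0005, 0.0, -0.0008], 'tau': [0.0257, -34.0374, 17.9572, -0.1378, 0.2243, -0.0], 'eef_pos': [0.4309, 0.0621, 0.037], 'tool_rot': [0.7408, -0.6708, -0.0189, -0.0297], 'ft_force': [0.9161, -0.0474, -0.1131], 'ft_torque': [-0.0477, 0.0289, -0.0527], 'grip_width': 0.0555}
[[ 0.099 -0.995  0.012]
 [-0.993 -0.098  0.069]
 [-0.068 -0.019 -0.998]]
```

Joint 6 has run into its limit, which is why the tool drifted and tilted 4°. The jaws are symmetric, so I'll raise the tool and turn it half a turn back.

Emit:
apply_moves([
  [[0,0,-30,-8.5],[0,0,-20,-8.5],[0,0,0,-8.5],[0,0,0,-8.5],[0,0,0,-8.5],[0,0,0,-8.5],[0,0,0,-8.5],[0,0,0,-8.5],[0,0,0,-8.5],[0,0,0,-8.5]],
], hand=0.1)

```text
clock: 5.3
eef_pos: [0.4297, 0.058, 0.0887]
tool_rot: [0.999, 0.016, 0.006, -0.034]
ft_force: [-0.1, -0.1, 0.6]
grip_width: 0.0468
```

Emit:
apply_moves([
  [[0,0,0,-8.5],[0,0,0,-8.5],[0,0,0,-8.5],[0,0,0,-8.5],[0,0,0,-8.5],[0,0,0,-8.5],[0,0,0,-8.5],[0,0,0,-8.5],[0,0,0,-8.5],[0,0,0,-8.5]],
])

```text
clock: 6.3
eef_pos: [0.4287, 0.0573, 0.0881]
tool_rot: [0.72, 0.693, 0.027, -0.021]
ft_force: [0.1, 0.2, 0.3]
grip_width: 0.0468
```

```bash
cat > st.py <<'E'
from h import *
from scipy.spatial.transform import Rotation as R
o=telemetry.get_obs();print({k:np.round(v,4).tolist() for k,v in o.items() if k not in('tau','joint_vel')})
M=R.from_quat(o['tool_rot']).as_matrix();print(M.round(3),np.degrees(np.arctan2(M[1,0],M[0,0])))
E
python3 st.py
```

```text
{'clock': 6.3, 'joint_pos': [0.0884, 0.2457, -0.4473, 0.8625, 0.0671, 0.127], 'eef_pos': [0.4287, 0.0573, 0.0881], 'tool_rot': [0.72, 0.6931, 0.027, -0.0213], 'ft_force': [0.1357, 0.2093, 0.294], 'ft_torque': [-0.1192, 0.0651, 0.0011], 'grip_width': 0.0468}
[[ 0.038  0.999  0.009]
 [ 0.997 -0.038  0.068]
 [ 0.068  0.007 -0.998]] 87.82894971811814
```

Emit:
apply_moves([
  [[11,-2,5,-5.5],[11,-2,10,0],[0,0,10,0],[0,0,10,0],[0,0,10,0],[0,0,5,0],[0,0,3,0],[0,0,2,0],[0,0,2,0],[0,0,0,0]],
])

```text
clock: 7.3
eef_pos: [0.4243, 0.083, 0.0273]
tool_rot: [0.687, 0.726, 0.027, -0.02]
ft_force: [-0.8, -0.2, -1.0]
grip_width: 0.0475
```

```bash
python3 st.py
python3 - <<'E'
from h import *
s=cam('scene');w=cam('wrist');t=cam('top')
a=cv2.resize(s['color'][60:230,220:420],(400,340));
f=lambda c:cv2.resize(c['color'],(400,300))
cv2.imwrite('pics/v3.png',np.vstack([np.hstack([f(w),f(t)]),np.hstack([a[:300],np.zeros((300,400,3),np.uint8)])])[:,:,::-1])
E
```

```text
{'clock': 7.3, 'joint_pos': [0.1501, 0.3384, -0.5217, 0.6931, 0.0648, 0.0954], 'eef_pos': [0.4243, 0.083, 0.0273], 'tool_rot': [0.6869, 0.726, 0.0268, -0.0202], 'ft_force': [-0.8143, -0.1545, -1.0181], 'ft_torque': [-0.0393, 0.0268, -0.0125], 'grip_width': 0.0475}
[[-0.056  0.998  0.008]
 [ 0.996  0.055  0.067]
 [ 0.066  0.011 -0.998]] 93.19342849659144
```

View pics/v3.png

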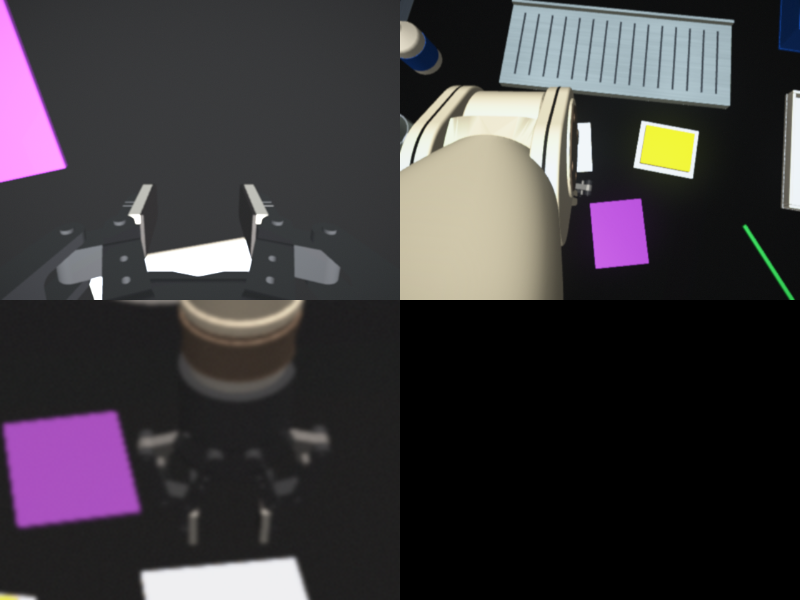

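Emit:
apply_moves([
  [[0,0,2,0],[0,0,2,0],[0,0,2,0],[0,0,2,0],[0,0,2,0],[0,0,2,0],[0,0,2,0],[0,0,2,0],[0,0,2,0],[0,0,2,0]],
])

```text
clock: 8.45
eef_pos: [0.4257, 0.084, 0.016]
tool_rot: [0.688, 0.725, 0.028, -0.018]
ft_force: [-6.6, -1.2, 23.5]
grip_width: 0.0473
```

Emit:
apply_moves([
  [[0,0,-3,0],[0,0,-2,0],[0,5,0,0],[0,8,0,0],[0,8,0,0],[0,8,0,0],[0,8,0,0],[0,8,0,0],[0,8,0,0],[0,0,0,0]],
])

```text
clock: 9.45
eef_pos: [0.4824, 0.0868, 0.0209]
tool_rot: [0.688, 0.725, 0.027, -0.019]
ft_force: [0.8, 0.1, 0.1]
grip_width: 0.0469
```

Emit:
apply_moves([
  [[0,6,0,0],[0,6,0,0],[0,6,0,0],[0,6,0,0],[0,5,0,0],[0,2,0,0],[0,2,0,0],[0,2,0,0],[0,2,0,0],[0,2,0,0]],
])

```text
clock: 10.45
eef_pos: [0.5183, 0.0884, 0.0204]
tool_rot: [0.688, 0.725, 0.023, -0.023]
ft_force: [-4.5, 0.4, 3.6]
grip_width: 0.0467
```

```bash
python3 st.py
python3 - <<'E'
from h import *
s=cam('scene')
print([np.round(proj(s,p)) for p in[(.53,.09,.016),(.633,.09,.022)]])
a=cv2.resize(s['color'][150:330,240:480],(720,540))
cv2.imwrite('pics/v4.png',a[:,:,::-1])
E
```

```text
{'clock': 10.45, 'joint_pos': [0.1341, 0.4983, -0.2702, 0.7953, 0.064, 0.081], 'eef_pos': [0.5183, 0.0884, 0.0204], 'tool_rot': [0.6877, 0.7253, 0.0228, -0.0227], 'ft_force': [-4.5037, 0.3574, 3.6406], 'ft_torque': [-0.1458, 1.0384, 0.0801], 'grip_width': 0.0467}
[[-0.053  0.999 -0.002]
 [ 0.997  0.053  0.064]
 [ 0.064  0.002 -0.998]] 93.0572379524252
[array([338., 231.]), array([338., 294.])]
```

View pics/v4.png

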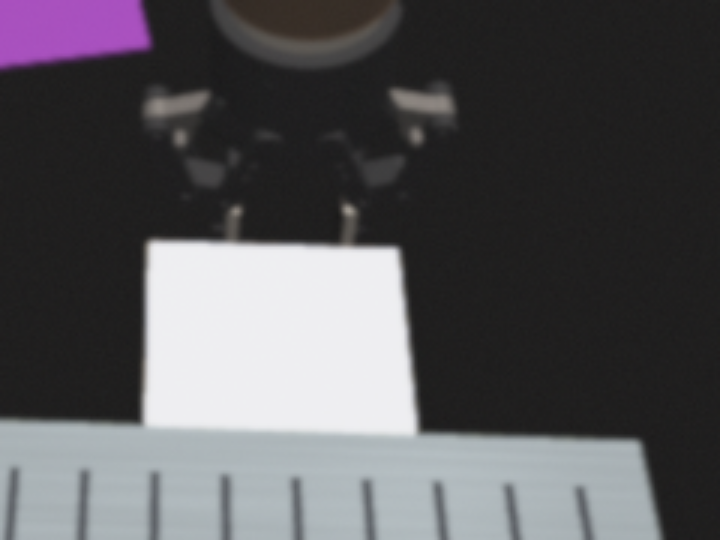

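The picture shows the board flush against the drainer front: far edge at rows 425–435 of the crop, fingers at (233,240) and (349,240) on its near rim. Next I press and start lifting the rim.

Emit:
apply_moves([
  [[0,2,0,0],[0,2,0,0],[0,2,-1,0],[0,2,-2,0],[0,2,-2,0],[0,2,-2,0],[0,2,-2,0],[0,2,-2,0],[0,2,-2,0],[0,2,-2,0]],
])

```text
clock: 11.5
eef_pos: [0.5189, 0.0881, 0.0291]
tool_rot: [0.687, 0.726, 0.008, -0.037]
ft_force: [-5.9, -0.2, -0.1]
grip_width: 0.047
```

```bash
python3 st.py
python3 - <<'E'
from h import *
s=cam('scene')
a=cv2.resize(s['color'][150:330,240:480],(480,360))
cv2.imwrite('pics/v5.png',a[:,:,::-1])
E
```

```text
{'clock': 11.5, 'joint_pos': [0.1311, 0.5127, -0.2154, 0.8776, 0.0683, 0.0754], 'eef_pos': [0.5189, 0.0881, 0.0291], 'tool_rot': [0.6871, 0.7256, 0.008, -0.0375], 'ft_force': [-5.8818, -0.237, -0.0607], 'ft_torque': [-0.0262, 1.1711, 0.0649], 'grip_width': 0.047}
[[-0.053  0.998 -0.043]
 [ 0.996  0.056  0.063]
 [ 0.065 -0.04  -0.997]] 93.04924611708677
```

View pics/v5.png

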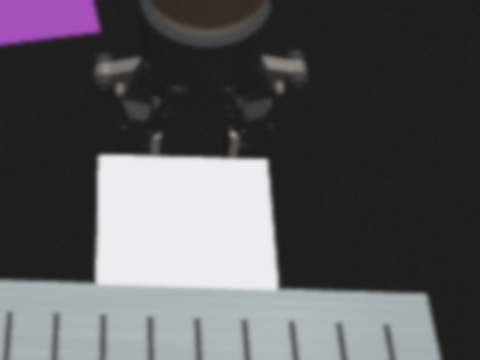

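The near rim has lifted about 8 mm: it moved up 3 px, matching the TCP rise. The tool pitches slowly backward under load, so I'll lift faster along the arc.

Emit:
apply_moves([
  [[0.2,3,-4,0],[0.3,3,-5,0],[0.4,3,-6,0],[0.4,3.5,-6,0],[0.4,4,-6,0],[0.4,4,-6,0],[0.4,4.5,-6,0],[0.4,5,-6,0],[0.4,5,-6,0],[0.2,3,-3,0]],
])

```text
clock: 12.55
eef_pos: [0.5331, 0.089, 0.0749]
tool_rot: [0.687, 0.724, -0.014, -0.058]
ft_force: [-5.2, -0.7, 2.7]
grip_width: 0.0467
```

```bash
python3 st.py
python3 - <<'E'
from h import *
s=cam('scene')
a=cv2.resize(s['color'][150:330,240:480],(480,360))
cv2.imwrite('pics/v6.png',a[:,:,::-1])
E
```

```text
{'clock': 12.55, 'joint_pos': [0.1272, 0.5217, -0.0593, 1.0863, 0.0721, 0.0705], 'eef_pos': [0.5331, 0.089, 0.0749], 'tool_rot': [0.6868, 0.7244, -0.0145, -0.0584], 'ft_force': [-5.2277, -0.7401, 2.7184], 'ft_torque': [-0.1484, 1.186, 0.0503], 'grip_width': 0.0467}
[[-0.05   0.993 -0.104]
 [ 0.997  0.056  0.059]
 [ 0.065 -0.101 -0.993]] 92.86309002394322
```

View pics/v6.png

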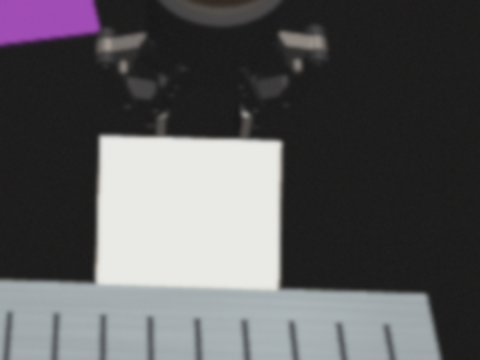

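The rim is about 54 mm up (θ ≈ 33°) and the far edge still holds on the drainer front. I continue along the arc.

Emit:
apply_moves([
  [[0,5,-6,0],[0,5.5,-6,0],[0,5.5,-5.5,0],[0,6,-5.5,0],[0,6.5,-5,0],[0,6.5,-4.5,0],[0,7,-4.5,0],[0,7,-4,0],[0,7,-3.5,0],[0,3,-1,0]],
])

```text
clock: 13.6
eef_pos: [0.6113, 0.0901, 0.1225]
tool_rot: [0.687, 0.725, -0.006, -0.051]
ft_force: [0.6, 0.1, 0.4]
grip_width: 0.0469
```

```bash
python3 st.py
python3 - <<'E'
from h import *
s=cam('scene')
a=cv2.resize(s['color'][150:330,240:480],(480,360))
cv2.imwrite('pics/v7.png',a[:,:,::-1])
E
```

```text
{'clock': 13.6, 'joint_pos': [0.1138, 0.605, 0.2246, 1.2663, 0.0703, 0.058], 'eef_pos': [0.6113, 0.0901, 0.1225], 'tool_rot': [0.6871, 0.7247, -0.0064, -0.0513], 'ft_force': [0.6239, 0.1452, 0.3809], 'ft_torque': [-0.07, -0.0131, 0.0344], 'grip_width': 0.0469}
[[-0.05   0.995 -0.083]
 [ 0.997  0.056  0.061]
 [ 0.066 -0.08  -0.995]] 92.89453236754687
```

View pics/v7.png

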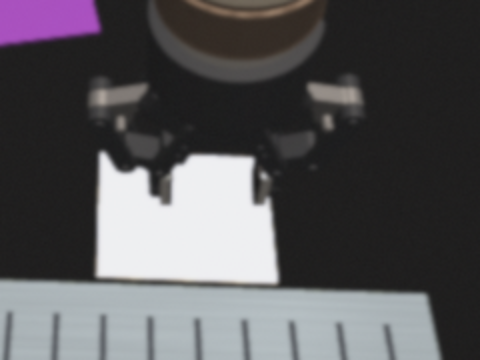

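The rim slipped off and the board fell back flat, apparently a few mm short of the drainer and unharmed. As the angle grows, the far edge has to slide down to the bench, so the finger must stay lower past about 30°. I go back behind the board and retry with more finger overlap. I'll also drag the tips along the bench to undo the tool's pitch.

Emit:
apply_moves([
  [[0,-32,0,0],[0,-32,0,0],[0,-32,0,0],[0,-32,0,0],[-4,0,33,0],[-4,0,33,0],[-4,0,30,0],[0,0,6,0],[0,0,4,0],[0,0,0,0]],
])

```text
clock: 14.65
eef_pos: [0.4747, 0.0776, 0.0257]
tool_rot: [0.687, 0.725, -0.003, -0.049]
ft_force: [0.3, 0.4, 0.4]
grip_width: 0.0474
```

Emit:
apply_moves([
  [[0,0,4,0],[0,0,3,0],[0,0,2,0],[0,-2,2,0],[0,-3,2,0],[0,-3,2,0],[0,-3,2,0],[0,-3,2,0],[0,-3,2,0],[0,-3,2,0]],
])

```text
clock: 15.65
eef_pos: [0.4736, 0.079, 0.0163]
tool_rot: [0.687, 0.726, 0.013, -0.032]
ft_force: [2.5, -1.0, 7.5]
grip_width: 0.0469
```

```bash
python3 st.py
python3 - <<'E'
from h import *
s=cam('scene')
m=(s['color'].min(2)>170).astype(np.uint8);k=np.zeros_like(m);k[195:296,270:400]=m[195:296,270:400]
cs,_=cv2.findContours(k,cv2.RETR_EXTERNAL,cv2.CHAIN_APPROX_NONE)
q=max(cs,key=cv2.contourArea);p=cv2.approxPolyDP(q,5,True)[:,0];print(p.tolist(),[ray(s,u,v,.016).round(4).tolist() for u,v in p])
E
```

```text
{'clock': 15.65, 'joint_pos': [0.1257, 0.4517, -0.3696, 0.7702, 0.0664, 0.07], 'eef_pos': [0.4736, 0.079, 0.0163], 'tool_rot': [0.687, 0.7259, 0.0131, -0.0322], 'ft_force': [2.4711, -0.9822, 7.501], 'ft_torque': [-0.3862, -0.5036, 0.0573], 'grip_width': 0.0469}
[[-0.054  0.998 -0.029]
 [ 0.996  0.056  0.063]
 [ 0.065 -0.025 -0.998]] 93.10691888470639
[[290, 227], [289, 287], [378, 290], [371, 229]] [[0.5293, 0.0204, 0.016], [0.6254, 0.0261, 0.016], [0.619, 0.1437, 0.016], [0.5221, 0.1377, 0.016]]
```

The drag took the pitch from −0.083 to −0.029. One more drag will start the lift with the tips slightly forward.

Emit:
apply_moves([
  [[0,-3,2,0],[0,-4,2,0],[0,-4,2.5,0],[0,-4,2.5,0],[0,-4,2.5,0],[0,-4,2.5,0],[0,-4,2.5,0],[0,-4,2.5,0],[0,-4,2.5,0],[0,-4,2.5,0]],
])

```text
clock: 16.7
eef_pos: [0.4721, 0.079, 0.0161]
tool_rot: [0.686, 0.726, 0.043, -0.001]
ft_force: [1.5, -0.3, 12.6]
grip_width: 0.047
```

Emit:
apply_moves([
  [[0,-4,2.5,0],[0,-4,2.5,0],[0,-4,2.5,0],[0,-4,2.5,0],[0,0,-1,0],[0,6,-1,0],[0,8,0,0],[0,8,0,0],[0,6,0,0],[0,0,0,0]],
])

```text
clock: 17.7
eef_pos: [0.5019, 0.0807, 0.0219]
tool_rot: [0.686, 0.726, 0.055, 0.012]
ft_force: [0.2, -0.6, -0.3]
grip_width: 0.0468
```

```bash
python3 st.py
```

```text
{'clock': 17.7, 'joint_pos': [0.131, 0.4169, -0.4162, 0.6363, 0.0502, 0.0769], 'eef_pos': [0.5019, 0.0807, 0.0219], 'tool_rot': [0.6857, 0.7257, 0.0552, 0.0124], 'ft_force': [0.1754, -0.5934, -0.292], 'ft_torque': [-0.0695, 0.0895, 0.0421], 'grip_width': 0.0468}
[[-0.059  0.994  0.094]
 [ 0.997  0.054  0.063]
 [ 0.058  0.097 -0.994]] 93.41105339673351
```

Emit:
apply_moves([
  [[0,0,3,0],[0,0,2,0],[0,5,0.5,0],[0,5,0.5,0],[0,4,0.4,0],[0,3,0.3,0],[0,3,0.3,0],[0,2,0.2,0],[0,2,0.2,0],[0,2,0.2,0]],
])

```text
clock: 18.7
eef_pos: [0.5033, 0.0809, 0.0162]
tool_rot: [0.688, 0.725, 0.038, -0.003]
ft_force: [-4.0, 0.2, 7.6]
grip_width: 0.0468
```

```bash
python3 st.py
```

```text
{'clock': 18.7, 'joint_pos': [0.1296, 0.4526, -0.3695, 0.6932, 0.0532, 0.078], 'eef_pos': [0.5033, 0.0809, 0.0162], 'tool_rot': [0.6876, 0.7251, 0.0383, -0.0031], 'ft_force': [-4.0316, 0.1549, 7.5886], 'ft_torque': [-0.2078, 1.0395, -0.0822], 'grip_width': 0.0468}
[[-0.054  0.997  0.048]
 [ 0.997  0.052  0.06 ]
 [ 0.057  0.051 -0.997]] 93.12613703504161
```

Emit:
apply_moves([
  [[0,0,-2,0],[0,0,-1,0],[0,4,0,0],[0,4,0.2,0],[0,4,0.2,0],[0,3,0.2,0],[0,2,0.1,0],[0,2,0.1,0],[0,2,-1,0],[0,2,-1.5,0]],
])

```text
clock: 19.7
eef_pos: [0.5186, 0.0812, 0.0183]
tool_rot: [0.688, 0.725, 0.031, -0.009]
ft_force: [-5.1, 0.3, -0.7]
grip_width: 0.0468
```

```bash
python3 st.py
```

```text
{'clock': 19.7, 'joint_pos': [0.1257, 0.4827, -0.3062, 0.745, 0.0542, 0.0732], 'eef_pos': [0.5186, 0.0812, 0.0183], 'tool_rot': [0.6876, 0.7254, 0.0314, -0.0093], 'ft_force': [-5.1263, 0.2997, -0.6989], 'ft_torque': [0.0388, 1.0931, 0.15], 'grip_width': 0.0468}
[[-0.054  0.998  0.03 ]
 [ 0.997  0.052  0.058]
 [ 0.057  0.033 -0.998]] 93.11774291401407
```

Emit:
apply_moves([
  [[0.2,2.5,-3,0],[0.2,3,-4,0],[0.3,3,-5,0],[0.3,3,-6,0],[0.3,3.5,-6,0],[0.3,3.5,-6,0],[0.3,4,-6,0],[0.3,4,-6,0],[0.3,4.5,-5,0],[0.2,3,-2,0]],
])

```text
clock: 20.7
eef_pos: [0.527, 0.0817, 0.0601]
tool_rot: [0.687, 0.726, 0.011, -0.029]
ft_force: [-8.2, -0.6, 2.6]
grip_width: 0.0467
```

```bash
python3 st.py
python3 - <<'E'
from h import *
s=cam('scene')
m=(s['color'].min(2)>170).astype(np.uint8);k=np.zeros_like(m);k[195:296,270:400]=m[195:296,270:400]
cs,_=cv2.findContours(k,cv2.RETR_EXTERNAL,cv2.CHAIN_APPROX_NONE)
q=max(cs,key=cv2.contourArea);p=cv2.approxPolyDP(q,5,True)[:,0];print(p.tolist())
E
```

```text
{'clock': 20.7, 'joint_pos': [0.1226, 0.4744, -0.1807, 0.9352, 0.058, 0.0682], 'eef_pos': [0.527, 0.0817, 0.0601], 'tool_rot': [0.6875, 0.7256, 0.0109, -0.0286], 'ft_force': [-8.1857, -0.5841, 2.5955], 'ft_torque': [-0.1211, 1.4909, 0.1044], 'grip_width': 0.0467}
[[-0.053  0.998 -0.026]
 [ 0.997  0.055  0.055]
 [ 0.057 -0.023 -0.998]] 93.04958560286136
[[290, 221], [289, 293], [378, 295], [377, 222]]
```

The board is at about 25° and the contact holds. From here I press forward on a lower arc, so the far edge can slip down to the bench corner while the finger stays under the rim.

Emit:
apply_moves([
  [[0,4,0,0],[0,4,-0.5,0],[0,4.5,-2,0],[0,5,-4,0],[0,5,-4,0],[0,5,-4,0],[0,5,-4,0],[0,5.5,-4,0],[0,5.5,-4,0],[0,2,-1,0]],
])

```text
clock: 21.75
eef_pos: [0.5427, 0.082, 0.0808]
tool_rot: [0.687, 0.724, -0.014, -0.053]
ft_force: [-7.5, -0.2, 5.6]
grip_width: 0.0467
```

```bash
python3 st.py
python3 - <<'E'
from h import *
s=cam('scene')
a=cv2.resize(s['color'][130:310,240:480],(480,360))
cv2.imwrite('pics/v8.png',a[:,:,::-1])
E
```

```text
{'clock': 21.75, 'joint_pos': [0.1166, 0.5248, -0.035, 1.1002, 0.064, 0.0608], 'eef_pos': [0.5427, 0.082, 0.0808], 'tool_rot': [0.6871, 0.7245, -0.0137, -0.0531], 'ft_force': [-7.5138, -0.2339, 5.5879], 'ft_torque': [-0.1755, 1.3624, -0.0726], 'grip_width': 0.0467}
[[-0.05   0.994 -0.096]
 [ 0.997  0.055  0.053]
 [ 0.058 -0.093 -0.994]] 92.87439250089669
```

View pics/v8.png

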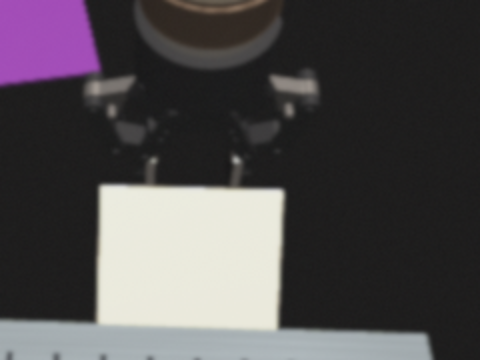

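Emit:
apply_moves([
  [[0,2,2,0],[0,2,2,0],[0,2,2,0],[0,2,2,0],[0,2,2,0],[0,2,1,0],[0,3,-1.5,0],[0,4,-3,0],[0,4,-3,0],[0,2,-1,0]],
])

```text
clock: 22.8
eef_pos: [0.5461, 0.0818, 0.0836]
tool_rot: [0.689, 0.721, -0.029, -0.068]
ft_force: [-5.2, -0.1, 4.8]
grip_width: 0.0473
```

```bash
python3 st.py
python3 - <<'E'
from h import *
s=cam('scene')
a=cv2.resize(s['color'][130:310,240:480],(480,360))
cv2.imwrite('pics/v9.png',a[:,:,::-1])
m=(s['color'].min(2)>170).astype(np.uint8);k=np.zeros_like(m);k[195:296,270:400]=m[195:296,270:400]
cs,_=cv2.findContours(k,cv2.RETR_EXTERNAL,cv2.CHAIN_APPROX_NONE)
q=max(cs,key=cv2.contourArea);p=cv2.approxPolyDP(q,5,True)[:,0];print(p.tolist())
for th in(30,40,50,60):
  for z0 in(2,14):
    t=np.radians(th);print(th,z0,np.round(proj(s,(.634-.1*np.cos(t),.08,z0/1000+.1*np.sin(t)))))
E
```

```text
{'clock': 22.8, 'joint_pos': [0.1142, 0.5589, 0.0274, 1.1718, 0.0667, 0.0639], 'eef_pos': [0.5461, 0.0818, 0.0836], 'tool_rot': [0.6888, 0.7211, -0.0294, -0.068], 'ft_force': [-5.2385, -0.1196, 4.7919], 'ft_torque': [-0.0986, 1.1449, -0.1221], 'grip_width': 0.0473}
[[-0.042  0.989 -0.139]
 [ 0.997  0.049  0.051]
 [ 0.057 -0.136 -0.989]] 92.39944504815885
[[290, 225], [289, 292], [271, 294], [378, 295], [380, 226]]
30 2 [333. 226.]
30 14 [334. 221.]
40 2 [334. 227.]
40 14 [335. 222.]
50 2 [335. 229.]
50 14 [336. 224.]
60 2 [336. 234.]
60 14 [337. 229.]
```

Emit:
apply_moves([
  [[0,5.5,-4,0],[0,6,-4,0],[0,6,-3.5,0],[0,6.5,-3.5,0],[0,7,-3,0],[0,7,-2.5,0],[0,7,-2.5,0],[0,6,-1.5,0],[0,2,0,0],[0,1,0,0]],
])

```text
clock: 23.85
eef_pos: [0.6115, 0.0851, 0.1116]
tool_rot: [0.69, 0.721, -0.022, -0.064]
ft_force: [-0.0, -0.3, 0.6]
grip_width: 0.047
```

```bash
python3 st.py
python3 - <<'E'
from h import *
s=cam('scene')
a=cv2.resize(s['color'][130:310,240:480],(480,360))
cv2.imwrite('pics/v9.png',a[:,:,::-1])
E
```

```text
{'clock': 23.85, 'joint_pos': [0.1061, 0.6432, 0.2593, 1.3026, 0.0693, 0.0582], 'eef_pos': [0.6115, 0.0851, 0.1116], 'tool_rot': [0.6898, 0.7208, -0.0217, -0.0637], 'ft_force': [-0.0232, -0.272, 0.6037], 'ft_torque': [-0.0009, -0.1218, 0.0434], 'grip_width': 0.047}
[[-0.04   0.992 -0.122]
 [ 0.997  0.047  0.057]
 [ 0.062 -0.119 -0.991]] 92.30486617294966
```

View pics/v9.png

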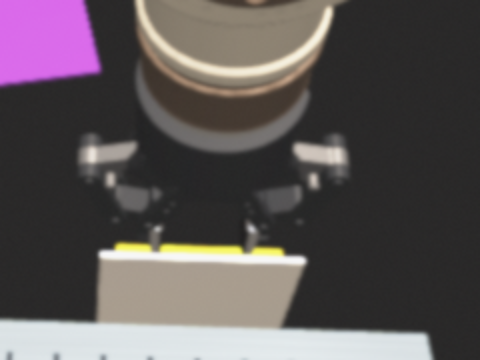

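The picture shows the board almost upright: its top rim at row 257, the yellow pad behind it facing the robot, and the fingers on the pad side at (155,240) and (250,238). Now I push it over.

Emit:
apply_moves([
  [[0,3,2,0],[0,4,1,0],[0,5,0.5,0],[0,5,0,0],[0,6,0,0],[0,6,0,0],[0,6,0,0],[0,6,0,0],[0,6,0,0],[0,0,0,0]],
])

```text
clock: 24.9
eef_pos: [0.6612, 0.0876, 0.1014]
tool_rot: [0.69, 0.721, -0.022, -0.064]
ft_force: [-0.5, -0.3, 0.0]
grip_width: 0.0472
```

```bash
python3 st.py
python3 - <<'E'
from h import *
s=cam('scene')
a=cv2.resize(s['color'][130:400,180:540],(480,360))
cv2.imwrite('pics/v10.png',a[:,:,::-1])
E
```

```text
{'clock': 24.9, 'joint_pos': [0.1023, 0.7531, 0.4357, 1.3699, 0.0685, 0.0545], 'eef_pos': [0.6612, 0.0876, 0.1014], 'tool_rot': [0.6899, 0.7208, -0.022, -0.0638], 'ft_force': [-0.5362, -0.2791, 0.0325], 'ft_torque': [-0.0978, -0.1441, 0.0077], 'grip_width': 0.0472}
[[-0.04   0.992 -0.122]
 [ 0.997  0.047  0.056]
 [ 0.062 -0.12  -0.991]] 92.29881595465069
```

View pics/v10.png

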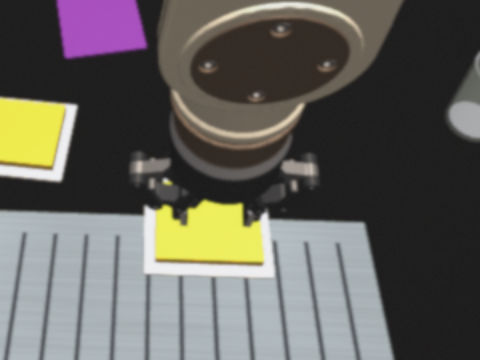

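The board now lies on the drainer, pad up and flat-looking, at crop (208,240). The fingers are clear above it. I retract and check by numbers, since my picture views are used up.

Emit:
apply_moves([
  [[0,0,-30,0],[0,-20,-30,0],[0,-30,-30,0],[0,-30,-20,0],[0,-30,0,0],[0,-30,0,0],[0,-30,0,0],[0,0,0,0],[0,0,0,0],[0,0,0,0]],
])

```text
clock: 25.95
eef_pos: [0.4981, 0.0727, 0.2349]
tool_rot: [0.69, 0.721, -0.024, -0.065]
ft_force: [0.0, -0.3, -0.5]
grip_width: 0.0469
```

Run:
```python
from h import *
o=telemetry.get_obs();print({k:np.round(o[k],3).tolist() for k in('clock','eef_pos','ft_force','joint_vel')})
for n in('scene','top'):
    c=cam(n);im=c['color'].astype(int)
    y=((im[:,:,0]>150)&(im[:,:,1]>140)&(im[:,:,2]<120)).astype(np.uint8)*255
    cs,_=cv2.findContours(y,cv2.RETR_EXTERNAL,cv2.CHAIN_APPROX_NONE)
    for q in cs:
        if cv2.contourArea(q)<800:continue
        u,v=q[:,0].mean(0)
        z=.038 if ray(c,u,v,.03)[0]>.6 else .016
        p=cv2.approxPolyDP(q,5,True)[:,0];P=np.array([ray(c,a,b,z) for a,b in p])
        print(n,z,p.tolist(),P[:,:2].round(3).tolist(),'ctr',ray(c,*cv2.minAreaRect(q)[0],z).round(4),'sides',[round(float(np.linalg.norm(P[i]-P[i-1])),3) for i in range(len(P))])
```

```text
{'clock': 25.95, 'eef_pos': [0.498, 0.073, 0.235], 'ft_force': [0.038, -0.267, -0.451], 'joint_vel': [-0.002, 0.001, 0.006, -0.009, -0.001, -0.001]}
scene 0.038 [[298, 268], [297, 324], [376, 326], [371, 270]] [[0.608, 0.036], [0.685, 0.04], [0.678, 0.135], [0.602, 0.131]] ctr [0.6442 0.0876 0.038 ] sides [0.095, 0.077, 0.095, 0.076]
scene 0.016 [[165, 205], [152, 247], [219, 254], [224, 207]] [[0.507, -0.171], [0.581, -0.171], [0.584, -0.075], [0.502, -0.081]] ctr [ 0.5436 -0.1244  0.016 ] sides [0.09, 0.074, 0.096, 0.082]
top 0.016 [[376, 181], [375, 217], [401, 240], [411, 188]] [[0.58, -0.12], [0.526, -0.125], [0.499, -0.165], [0.577, -0.171]] ctr [ 0.5389 -0.1448  0.016 ] sides [0.051, 0.053, 0.048, 0.078]
```

Emit:
apply_moves([
  [[-40,-5,0,0],[-40,-10,0,0],[-40,-15,0,0],[-40,-15,0,0],[-40,-15,0,0],[-40,-15,0,0],[-40,-15,0,0],[-40,-15,0,0],[-40,0,0,0],[0,0,0,0]],
])

```text
clock: 27.05
eef_pos: [0.4156, -0.3067, 0.2185]
tool_rot: [0.688, 0.723, -0.024, -0.066]
ft_force: [-0.1, 1.0, -0.2]
grip_width: 0.047
```

Run:
```python
from h import *
o=telemetry.get_obs();print({k:np.round(o[k],3).tolist() for k in('clock','eef_pos','ft_force')})
for n in('scene','top'):
    c=cam(n);im=c['color'].astype(int)
    y=((im[:,:,0]>150)&(im[:,:,1]>140)&(im[:,:,2]<120)).astype(np.uint8)*255
    cs,_=cv2.findContours(y,cv2.RETR_EXTERNAL,cv2.CHAIN_APPROX_NONE)
    for q in cs:
        if cv2.contourArea(q)<800:continue
        u,v=q[:,0].mean(0)
        z=.038 if ray(c,u,v,.03)[1]>0 else .016
        p=cv2.approxPolyDP(q,5,True)[:,0];P=np.array([ray(c,a,b,z) for a,b in p])
        print(n,z,P[:,:2].round(3).tolist(),'ctr',P.mean(0).round(4),'sides',[round(float(np.linalg.norm(P[i]-P[i-1])),3) for i in range(len(P))])
```

```text
{'clock': 27.05, 'eef_pos': [0.416, -0.307, 0.218], 'ft_force': [-0.141, 0.981, -0.172]}
scene 0.038 [[0.608, 0.036], [0.685, 0.04], [0.678, 0.135], [0.602, 0.131]] ctr [0.6432 0.0855 0.038 ] sides [0.095, 0.077, 0.095, 0.076]
scene 0.016 [[0.507, -0.171], [0.581, -0.171], [0.584, -0.075], [0.506, -0.078]] ctr [ 0.5442 -0.1236  0.016 ] sides [0.093, 0.074, 0.096, 0.078]
top 0.016 [[0.58, -0.074], [0.503, -0.072], [0.5, -0.167], [0.577, -0.171]] ctr [ 0.54   -0.1211  0.016 ] sides [0.097, 0.077, 0.096, 0.077]
top 0.038 [[0.676, 0.138], [0.596, 0.133], [0.605, 0.037], [0.681, 0.042]] ctr [0.6395 0.0877 0.038 ] sides [0.096, 0.08, 0.096, 0.076]
```

The checks agree:
- **Flatness and height:** the pad measures 76–80 × 95–96 mm at z = 38 mm in both views. The two views differ by the same amount for this board as for the spare, so it is flat at the right height.
- **Position:** its centre is 6–11 mm past the front edge. Since it rests freely, its centre must be over the platform.
- **Spare:** unmoved, within 1 mm.

I hand it in.

```bash
python3 -c "
from workcell import workorder
print(workorder.job_done())"
```

```text
the job is handed in; nothing more can be done
None
```

I pushed the white-backed pinning board flush to the drainer front, lifted its near rim by friction and tipped it over. It ended lying yellow pad up on the draining board, and I handed the job in at about 27 s; no verdict was reported.

**What went wrong on the way:** early on, joint 6 hit its range end and left the tool tilted about 4°, so I turned it half a turn back. The first lift slipped at roughly 35–40° and the board fell back flat. The second lift, with the fingers lower on the rim, worked.

**Last checks:**
- **Board:** both cameras show the pad at about 77 × 96 mm on the z = 38 mm plane, so it lies flat at the right height.
- **Spare:** it is within 1 mm of where it started.
- **Robot:** the arm is well clear, with about 1 N or less on the wrist sensor.

**Where the views disagreed:** they place the board's centre 6 mm (top) and 11 mm (scene) inside the drainer's front edge. That margin is small but positive, and the board rests freely there. I left it rather than risk pushing on the overhanging edge.

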